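Clamp a sample cup in the screw press

TASK

Slide the blue-lidded sample cup gently back until it is fully home against the stop of the little screw press, then tighten the brass wing nut clockwise, in short arcs and without knocking the two steel posts, until the pad holds the cup firmly with about 25 N. Feel for the point where the nut turns harder and do not crush the cup; then let go. Leave the red cups and the brown bottle where they are.

Things in the scene. Friction and masses are not known exactly. Their poses are not given: they have to be found in the camera images.
- cup_middle (a point): centre of the loose sample cup with the blue snap lid: 24 mm tall, lid 36 mm across, body 32 mm across below it, 0.08 to 0.17 kg. The point lies on the cup's axis, 12 mm above its underside. A thin tab of the lid sticks out sideways; it touches nothing. The cup stands on the black stage of the press, 30 to 40 mm in front of home.
- pocket (a point): where the foot of the cup belongs: on the black stage's top face, mid-pocket. Its x axis points the way the cup slides in (away from the robot), z up. The steel stop face is 18 mm beyond it, 22 mm high; cheeks 12 mm high, 18 mm to either side, flare gently over their front 18 mm and end 23 mm before it; in front the stage is open. The stage is 15 to 19 mm above the bench.
- press: the fixed screw press: grey base plate 165 x 112 x 10 mm, two posts and an aluminium bridge (26 mm deep, top 92 mm up). Origin at bench height under the wing nut's axis; x points to the back, y along the line from right post to left post, z up. The pocket lies 60 mm in front of the origin. It cannot move.
- post_left: fixed steel post, 14 mm thick, top 132 mm above the bench; its axis passes through this origin (bench height), 38 mm from the wing nut's axis. The gap from the nut's axis to the post's face is 31 mm.
- post_right: the same post on the other side of the wing nut. Of the nut: its own drag is 0.18 N m of dry friction; each newton of the pad on the cup adds 0.0035 N m to its resistance (0.09 N m at 25 N). In a hand at rest the drag can act either way, so compare readings taken alike, e.g. each after the same back-off of 0.03 rad.
- wing_middle (a point): on the wing nut's fixed vertical axis, 120 mm above the bench: mid-height of its brass blade, 8 mm thick, 52 mm long, two round ears (110 to 131 mm up) joined by a web (103 to 121 mm), on a hub 24 mm across that ends at 106 mm. Fingers closed on the blade pass between the posts, but where the blade lies across the line of the posts fingers opened wide would hit them.
- wing_tip (a point): on one ear, 24 mm from the axis at the height of wing_middle: the line from there to here shows how the blade lies. The blade keeps its height and stays where it is left; clockwise from above tightens. It takes 1.7 to 4 rad in all; the pad does not touch within the first 1.2 rad.
- red_cup_middle (a point): centre of a loose sample cup with a red lid, 36 mm across, 24 mm tall; a bystander.
- red_cup_b_middle (a point): centre of a second red-lidded sample cup of the same size; a bystander.
- drop_bottle_middle (a point): centre of a loose brown bottle with a white cap, 30 mm across, 78 mm tall; a bystander.
- blue_cup: the whole blue-lidded cup; origin at its underside, 3.7 mm off its axis (use cup_middle).
- screw (a point): fixed point on the nut's axis at the bridge's top, 92 mm up. Below, the screw drives an aluminium bar (arm 14 mm wide, reaching 66 mm forward) down 3.5 mm per radian. Under its end, over the pocket, a black rubber pad 15 mm across, sprung: 20 N per mm, so from first touch 0.1 rad adds some 6.5 N on the cup. At the start it is 4 to 12 mm above the lid; where it meets the cup must be felt.
Not all that is in view belongs to the job. What is shaped like the blue_cup but pink, purple or turquoise is not meant.

How it is judged:
On the way, in this order (a step that is already met when the one before it is completed fails the run):
1. the cup is home in the pocket, before the pad touches it (horizontal distance between cup_middle and pocket below 0.004 m and z of cup_middle in the frame of pocket below 0.016 m and angle between cup_middle's own z axis and vertical below 0.05 rad and contact force between press and blue_cup below 0.5 N), for 0.2 s.
2. the pad presses on the cup at home with over 12 N (horizontal distance between cup_middle and pocket below 0.004 m and z of cup_middle in the frame of pocket below 0.016 m and angle between cup_middle's own z axis and vertical below 0.05 rad and contact force between press and blue_cup above 12 N), for 0.2 s.
At the end, for the whole second after the job is handed in: the blue cup stands upright on the stage within 4 mm of the pocket's middle, at rest, pressed by the pad with 12 to 42 N (all of step 2 and contact force between press and blue_cup below 42 N and linear speed of blue_cup below 0.01 m/s); the robot touches nothing.
It fails at once if the pad crushes the cup (over 42 N) (contact force between press and blue_cup above 42 N).
It fails at once if the fingers push the cup with over 25 N (contact force between the fingers and blue_cup above 25 N).
It fails at once if the robot knocks a post with over 15 N (contact force between any of the fingers, the arm and post_left above 15 N or contact force between any of the fingers, the arm and post_right above 15 N).
It fails at once if the cup tips over (angle between cup_middle's own z axis and vertical above 0.5 rad).
It fails at once if a bystander is moved by over 20 mm (distance of any of red_cup_middle, red_cup_b_middle, drop_bottle_middle from where it was at the start of the episode above 0.02 m).
It also fails if it takes over 72 s, if anything falls off the work surface, if the arm or the gripper's body presses on something with over 40 N, if the wrist force passes 120 N, or if a joint passes its speed limit or range.

ROBOT

A 6-joint arm with a two-finger parallel gripper is mounted at the origin on a cart in front of the work surface, level with it; the furniture and walls round the work are solid. World frame = base frame: x ahead of the robot, y to its left, z up, the work surface at z = 0. Lengths are in m, angles in rad, forces in N, time in s.
With the tool pointing down it reaches from about 0.25 to 0.725 m from the base axis. Payload 4 kg.
Tool frame: the origin (TCP) lies between the finger pads; the fingertips stand 8 mm ahead of it and the grasp point (between the pads) lies 11 mm behind it; z points along the fingers, y is the line along which they close (so a half turn about z gives the same grasp; the last joint's range is limited). The gripper opens to 85 mm and grips with 20 to 120 N. Pads are 22 mm wide; open, the fingers measure 114 mm over their backs; the gripper's body (76 mm by 85 mm) begins 54 mm behind the grasp point. The pads swing forward as they close: fully open they stand 13 mm farther back than shut.
Start: joints at [-1.129, 0.241, 0.005, 1.335, 0, 1.571], TCP at [0.214, -0.452, 0.239] pointing down, gripper open.
Joint ranges: [-2.72, 2.72], [-1.05, 1.87], [-1.09, 1.28], [-1.99, 2.15], [-1.42, 1.44], [-3.14, 3.14]. Speed limits (rad/s): [2.79, 2.79, 3.14, 3.14, 3.14, 3.14].

INTERFACE

Orientations are given as a unit quaternion [x, y, z, w].
In Python, from workcell import status, viewer, bot gives the robot as it stands.
- The arm moves only by the tool servo_tool, never from a script. Its argument "commands" is a list of rows, each a list of 5 numbers: the finger opening in mm, from 0 to 85.4, then the shift along the tool's x, y, z in mm, then the turn about the tool's z in rad. A call has 1 to 20 rows; each row shifts and turns the commanded pose from where the row before left it, along the tool's axes as they then stand; what a row does not reach is not made up. A row lasts 1/8 s, in which the tool goes at most 62.5 mm and 10.7 degrees, less where a joint would pass 70% of its speed; a pose out of reach is approached as far as the arm can. A call is refused whole if a number of a shift passes 62.5 or a number of a turn 0.188, either way. A call with a gripper value outside its range is refused whole. The fingers move at their own pace and stop on an object; the grip force is fixed at half the most. Time passes only in rows, so rows that do not move let the fingers close. It gives the time, the measured TCP pose, the force, the opening and the grip force at its end, in the units of the state.
- status.get_obs(): the state, without advancing time (a new reading comes with each control period).
- viewer.camera(name): name is "scene" or "top" or "wrist"; returns (picture, depth): 400x640x3 uint8, red, green, blue; 400x640 float32, m along the optical axis (not along the pixel's ray), 0 where there is no reading.
- viewer.get_calibration(name): a dict with "camera_matrix" (3x3 intrinsics, pixels), "distortion" ([k1, k2, p1, p2, k3] as OpenCV has them; the pictures are not rectified), "R" (3x3) and "t" (3): a world point X has camera coordinates R X + t; the wrist camera has in their place "T_tool_cam" (4x4, takes a point from camera to tool coordinates, whose origin is the TCP and whose axes are the flange's). Camera axes: x right, y down, z forward; pixel columns grow to the right and rows downward; lengths in m; the calibration is good to about 2 mm. A picture is of the moment at which its call begins: read the wrist's pose just before it. get_calibration takes no time and is no camera call.
- bot.job_done(): hands the job in; it is judged then, once.
Trained networks look in the newest picture that a camera, given by its name, has taken for a name from the list of things; names that differ only in an ending like _2 or _b are one class to them, and where a whole thing is asked for, a point or a joint stands for the part that bears it (a point fixed in the world has none). Each returns a list of dicts, best first, with "p" (0 to 1); they miss things now and then, are a little off and sometimes report something else, mostly with a low value. They report only what shows in the picture. A call takes as long as a camera call. They do not tell look-alikes from the thing itself.
- viewer.masks_of(camera, label): "mask" (400x640 bool, what is visible of it) and "pixel" ([row, column] in pixels, amid what is visible of it).
- viewer.spot_point(camera, label): "pixel" ([row, column] in pixels: a listed point, or the origin of a listed thing).
The state is a dict: "clock": time; "joint_pos": joint angles; "joint_vel": joint speeds; "tau": joint torques, N m; "eef_pos": TCP position; "tool_rot": TCP orientation; "ft_force": force on the tool from outside, world axes, zero at the start; "ft_torque": the same for the moment, N m; "grip_width": finger opening in m; "grasp_force": force on a finger pad.
Only numpy, scipy, OpenCV 4.12 (cv2) and the standard library are available. Lean on these libraries where they do the work, as an engineer would, in place of code of your own. Each camera call takes 0.05 s, during which the arm holds its last target. There are 200 camera calls.

## Working session

There is one attempt and no reset: what is moved stays moved. The work goes in short steps, Python scripts to look and compute and a tool call to move; the robot and the scene stay as the last step left them, time stands still between calls to the robot, and variables do not carry over. Pictures are saved under pics/ and viewed, at most 10 in all, crops included, and the job is handed in when it is done.

Besides the shell and the picture viewer there is one more tool, called after "Request:" as name(argument=value, ...) on one line, values as JSON. servo_tool: Moves the arm, as the interface text tells. Its arguments: {"type":"object","properties":{"commands":{"type":"array"}},"required":["commands"]}

```bash
mkdir -p pics
cat > h.py <<'E'
import numpy as np, cv2
from workcell import status, viewer, bot
from scipy.spatial.transform import Rotation as Ro
def pose():
    o=status.get_obs(); return np.array(o['eef_pos']),Ro.from_quat(o['tool_rot']).as_matrix()
def cam(n):
    c=viewer.get_calibration(n); K=np.array(c['camera_matrix']); D=np.array(c['distortion'])
    if 'R' in c: R=np.array(c['R']);t=np.array(c['t'])
    else:
        p,Rt=pose(); T=np.array(c['T_tool_cam']); Rw=Rt@T[:3,:3]; pw=Rt@T[:3,3]+p; R=Rw.T;t=-Rw.T@pw
    return K,D,R,t
def ray(n,px,C=None):
    K,D,R,t=C or cam(n); u=cv2.undistortPoints(np.array([[[px[1],px[0]]]],float),K,D)[0,0]
    return -R.T@t, R.T@np.array([u[0],u[1],1.])
def at_z(n,px,z,C=None):
    o,d=ray(n,px,C); return o+d*(z-o[2])/d[2]
def at_d(n,px,dep,C=None):
    o,d=ray(n,px,C); return o+d*dep
def proj(n,X,C=None):
    K,D,R,t=C or cam(n); return cv2.projectPoints(np.array([X],float),cv2.Rodrigues(R)[0],t,K,D)[0][0,0][::-1]
E
cat > a.py <<'E'
from h import *
o=status.get_obs(); print(o)
for n in ['scene','top']:
    im,d=viewer.camera(n); cv2.imwrite(f'pics/{n}.png',im[:,:,::-1]); np.save(n+'d.npy',d)
    for l in ['cup_middle','pocket','press','post_left','post_right','wing_middle','wing_tip','screw','red_cup_middle','drop_bottle_middle']:
        for r in viewer.spot_point(n,l)[:3]:
            px=r['pixel']; i,j=int(px[0]),int(px[1]); print(n,l,round(r['p'],2),np.round(px,1),np.round(at_d(n,px,d[i,j]),3))
E
python3 a.py
```

```text
{'clock': 0.0, 'joint_pos': array([-1.12901426e+00,  2.41408643e-01,  3.73398632e-03,  1.33517771e+00,
        5.40055150e-05,  1.57080952e+00]), 'joint_vel': array([-7.84231769e-05,  1.24054470e-03,  1.25077067e-03, -6.82400016e-05,
        2.77982876e-03, -4.68823387e-04]), 'tau': array([-3.93318978e-04, -3.72315896e+01,  2.52407706e+01,  1.69454160e-02,
       -1.16817532e-05, -1.01246382e-06]), 'eef_pos': array([ 0.21353253, -0.45144443,  0.23841881]), 'tool_rot': array([ 9.75703547e-01,  2.19092515e-01, -1.98898103e-04, -1.00895608e-03]), 'ft_force': array([-0.74341623, -0.63175429,  0.13402572]), 'ft_torque': array([-0.02302842, -0.03164984,  0.02197892]), 'grasp_force': 0.0, 'grip_width': 0.08540586711683672}
scene cup_middle 0.71 [263.8 286.4] [ 0.398 -0.277  0.025]
scene cup_middle 0.7 [226.5 312.4] [ 0.483 -0.225  0.041]
scene cup_middle 0.64 [237.7 267.6] [ 0.387 -0.197  0.023]
scene pocket 0.7 [222.7 328.4] [ 0.528 -0.216  0.015]
scene press 0.7 [218.7 350.7] [ 0.583 -0.224  0.008]
scene post_left 0.6 [205.5 346.5] [ 0.568 -0.225  0.068]
scene post_left 0.55 [180.4 345.2]
[... 591 characters left out ...]
[ 0.636 -0.397  0.058]
top cup_middle 0.81 [262.1 255.8] [ 0.384 -0.112  0.023]
top cup_middle 0.79 [251.9 331.5] [ 0.405 -0.264  0.022]
top cup_middle 0.71 [219.4 256.2] [ 0.471 -0.11   0.022]
top pocket 0.72 [197.3 310.2] [ 0.518 -0.22   0.017]
top press 0.86 [164.2 311.8] [ 0.571 -0.224  0.089]
top post_left 0.5 [167.2 288.4] [ 0.358 -0.232  0.94 ]
top post_right 0.43 [167.7 326.7] [ 0.571 -0.254  0.062]
top wing_middle 0.8 [155.4 311.6] [ 0.581 -0.224  0.114]
top wing_tip 0.54 [155.8 298. ] [ 0.577 -0.199  0.127]
top screw 0.94 [157.7 308.1] [ 0.578 -0.217  0.111]
top red_cup_middle 0.53 [205.4 398.2] [ 0.501 -0.403  0.019]
top drop_bottle_middle 0.67 [137.7 390.1] [ 0.632 -0.381  0.067]
```

```bash
python3 -c "
import cv2
a=cv2.imread('pics/scene.png')[130:330,220:480];b=cv2.imread('pics/top.png')[110:310,200:460]
cv2.imwrite('pics/c1.png',cv2.resize(a,None,fx=3,fy=3,interpolation=2));cv2.imwrite('pics/c2.png',cv2.resize(b,None,fx=3,fy=3,interpolation=2))"
```

```text
(no output)
```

View pics/c1.png

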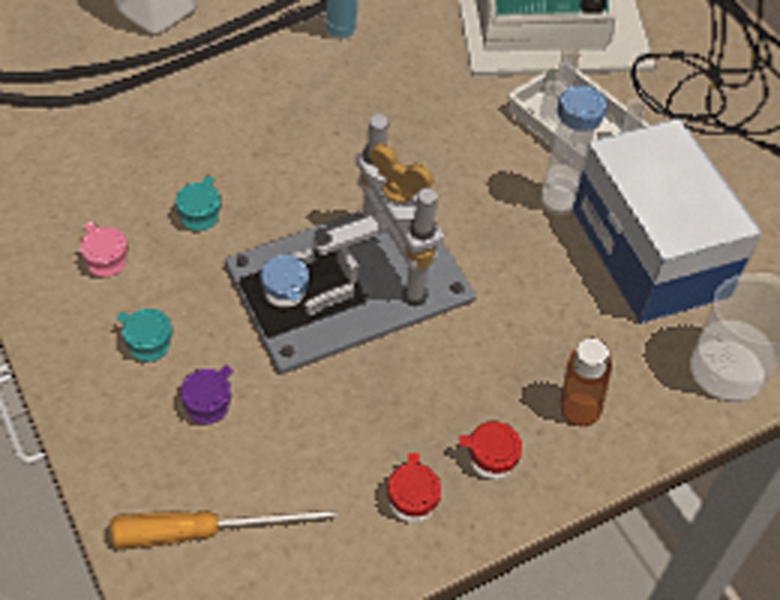

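View pics/c2.png

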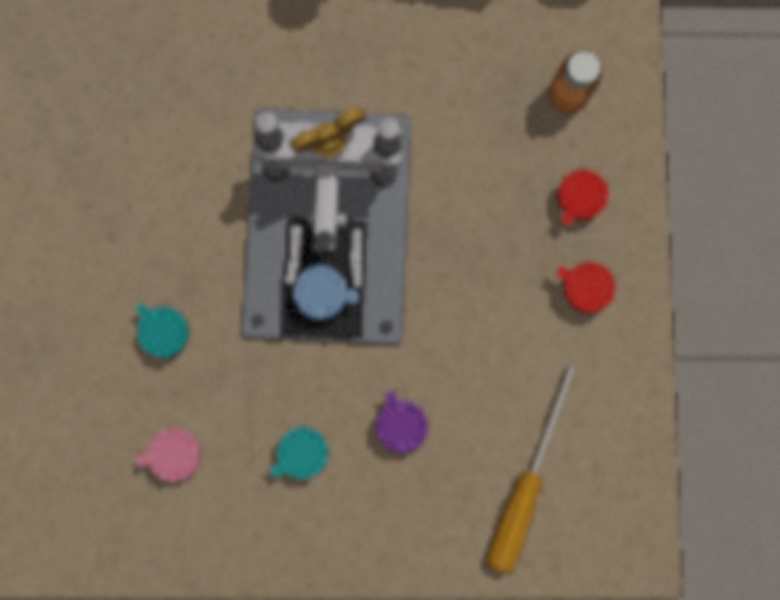

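Scene crop: the blue-lidded cup is at (285,275) and the wing nut at (400,172). Top crop: the cup is at (320,292), its tab pointing right, and the blade runs from (300,142) to (355,117). The turquoise, pink and purple cups are decoys. I'll move the wrist over the press.

Request:
servo_tool(commands=[[40,0,0,0,0.16],[40,0,0,0,0.16],[40,0,0,0,0.16],[40,38,-38,0,0],[40,38,-38,0,0],[40,38,-38,0,0],[40,38,-38,0,0],[40,38,-38,0,0],[40,38,-38,0,0],[40,0,0,0,0],[40,0,0,0,0]])

```text
clock: 2.48
eef_pos: [0.4501, -0.2328, 0.2391]
tool_rot: [1.0, -0.019, -0.0, 0.0]
ft_force: [-0.5, -0.1, -0.4]
grip_width: 0.0399
grasp_force: 0.0
```

```bash
cat > b.py <<'E'
from h import *
import sys
p,R=pose(); o=status.get_obs(); print(np.round(p,4),'yaw',np.arctan2(R[1,0],R[0,0]),'j',np.round(o['joint_pos'],2), o['ft_force'].round(2),o['clock'])
print(np.round(viewer.get_calibration('wrist')['T_tool_cam'],3))
C=cam('wrist'); im,d=viewer.camera('wrist'); cv2.imwrite(f'pics/{sys.argv[1]}.png',im[:,:,::-1]); np.save('wd.npy',d)
for l in ['cup_middle','pocket','press','post_left','post_right','wing_middle','wing_tip','screw']:
    for r in viewer.spot_point('wrist',l)[:2]:
        px=r['pixel']; i,j=int(px[0]),int(px[1])
        z={'cup_middle':.029,'pocket':.017,'press':0,'post_left':0,'post_right':0,'screw':.092}.get(l,.12)
        print(l,round(r['p'],2),np.round(px,1),'depth',np.round(at_d('wrist',px,d[i,j],C),4),'atz',np.round(at_z('wrist',px,z,C),4))
E
python3 b.py w1
```

```text
[ 0.4501 -0.2328  0.2391] yaw -0.03752466190899779 j [-0.48  0.25  0.02  1.34 -0.    2.7 ] [-0.49 -0.07 -0.36] 2.475
[[-0.001 -0.958 -0.287  0.072]
 [ 1.    -0.001  0.     0.   ]
 [-0.    -0.287  0.958 -0.135]
 [ 0.     0.     0.     1.   ]]
cup_middle 0.86 [220.4 226.4] depth [ 0.3944 -0.1183  0.0238] atz [ 0.3963 -0.1201  0.029 ]
cup_middle 0.8 [136.1 302. ] depth [ 0.495  -0.2186  0.0405] atz [ 0.494 -0.218  0.029]
pocket 0.66 [108.9 298.3] depth [ 0.5234 -0.2179  0.0703] atz [ 0.5236 -0.2147  0.017 ]
press 0.75 [ 53.8 306.3] depth [ 0.573  -0.2278  0.0641] atz [ 0.5834 -0.2262  0.    ]
post_left 0.72 [ 49.1 265.5] depth [ 0.5737 -0.1937  0.0909] atz [ 0.5902 -0.1802  0.    ]
post_right 0.7 [ 54.8 332.2] depth [ 0.5762 -0.2538  0.0327] atz [ 0.5813 -0.2556  0.    ]
wing_middle 0.88 [ 21.7 290.1] depth [ 0.5864 -0.2182  0.1204] atz [ 0.5865 -0.2181  0.12  ]
wing_tip 0.87 [ 42.5 266.8] depth [ 0.5718 -0.2003  0.1264] atz [ 0.573  -0.1994  0.12  ]
wing_tip 0.51 [ 52.4 302.4] depth [ 0.5737 -0.2244  0.0683] atz [ 0.565  -0.2263  0.12  ]
screw 0.65 [ 31.5 293.7] depth [ 0.5802 -0.2203  0.1182] atz [ 0.5861 -0.2187  0.092 ]
screw 0.51 [ 40.6 266.2] depth [ 0.5727 -0.2003  0.1284] atz [ 0.5801 -0.195   0.092 ]
```

View pics/w1.png

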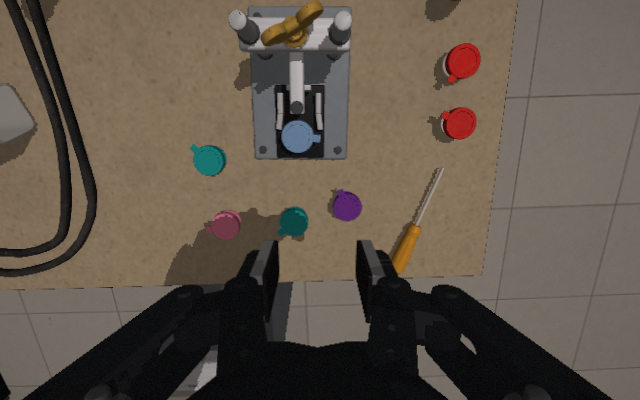

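The wrist picture shows the blue cup at (302,136), the posts at (238,22) and (343,22), and the blade from (265,40) to (320,5). I'll refine the geometry from the depth cloud.

```bash
cat > c.py <<'E'
from h import *
def cloud(n,d,C):
    K,D,R,t=C; v,u=np.mgrid[0:400,0:640]; un=cv2.undistortPoints(np.stack([u,v],-1).reshape(-1,1,2).astype(float),K,D)[:,0]
    z=d.reshape(-1); P=np.c_[un*z[:,None],z]; W=(P-t)@R; W[z<=0]=9; return W
if __name__=='__main__':
  ims={'wrist':None,'top':None}
  for n in ims:
    C=cam(n); im,d=viewer.camera(n); W=cloud(n,d,C); I=im.reshape(-1,3).astype(int)
    roi=(abs(W[:,0]-.54)<.13)&(abs(W[:,1]+.22)<.085)
    g=roi&(abs(W[:,2]-.010)<.004)&(I.max(1)-I.min(1)<25)
    rect=cv2.minAreaRect(W[g][:,:2].astype(np.float32)*1000); print(n,'plate',g.sum(),rect)
    t=roi&(W[:,2]>.122)&(W[:,2]<.14)&(I[:,0]-I[:,2]<30)
    for s in (1,-1):
        q=W[t&(s*(W[:,1]+.222)>0.02)]; print(' post',s,len(q),q.mean(0) if len(q) else '', np.ptp(q,axis=0) if len(q) else '')
    w=roi&(W[:,2]>.1)&(I[:,0]-I[:,2]>50); q=W[w]; print(' blade',len(q),q.mean(0)); 
    r=cv2.minAreaRect(q[:,:2].astype(np.float32)*1000); print(r, q[:,2].max())
    c=roi&(W[:,2]>.025)&(W[:,2]<.05)&(I[:,2]-I[:,0]>40); q=W[c]; 
    h=q[q[:,2]>np.median(q[:,2])-.003]; print(' lid',len(h),np.median(h,0),cv2.minEnclosingCircle(h[:,:2].astype(np.float32)*1000), (h.max(0)+h.min(0))/2)
    st=roi&(W[:,2]>.012)&(W[:,2]<.024)&(I.max(1)<50); q=W[st]; print(' stage',len(q),np.median(q,0),cv2.minAreaRect(q[:,:2].astype(np.float32)*1000))
E
python3 c.py
```

```text
wrist plate 6663 ((547.3557739257812, -216.98226928710938), (111.38269805908203, 165.682861328125), 87.31981658935547)
 post 1 394 [ 0.58546019 -0.18188404  0.13106172] [0.01826912 0.02154487 0.01213533]
 post -1 379 [ 0.58193321 -0.25606928  0.13125465] [0.0143491  0.01341806 0.01185409]
 blade 813 [ 0.58421548 -0.2196051   0.12445129]
((585.1326904296875, -219.29751586914062), (21.284809112548828, 48.714271545410156), 45.357025146484375) 0.13310536371361464
 lid 816 [ 0.49469583 -0.21402167  0.04056958] ((493.11407470703125, -216.4281005859375), 20.418424606323242) [ 0.4946947  -0.21641508  0.04051739]
 stage 1624 [ 0.51540515 -0.22349506  0.01690994] ((500.09234619140625, -214.0164794921875), (86.6254653930664, 163.9339599609375), 88.15336608886719)
top plate 0 ((0.0, 0.0), (0.0, 0.0), 0.0)
 post 1 0  
 post -1 0  
 blade 0 [nan nan nan]c.py:15: RuntimeWarning: Mean of empty slice.
  w=roi&(W[:,2]>.1)&(I[:,0]-I[:,2]>50); q=W[w]; print(' blade',len(q),q.mean(0));
  ret = um.true_divide(
Traceback (most recent call last):
  File "c.py", line 16, in <module>
    r=cv2.minAreaRect(q[:,:2].astype(np.float32)*1000); print(r, q[:,2].max())
                                                                 ~~~~~~~~~~^^
ValueError: zero-size array to reduction operation maximum which has no identity
```

Request:
servo_tool(commands=[[14,-6,-20,0,0.01],[14,0,0,50,0],[14,0,0,50,0],[14,0,0,50,0],[14,0,0,30,0],[14,0,0,10,0],[14,0,0,10,0],[14,0,0,0,0],[14,0,0,0,0]])

```text
clock: 4.15
eef_pos: [0.446, -0.2131, 0.0404]
tool_rot: [1.0, -0.024, 0.001, 0.0]
ft_force: [0.6, -0.2, 0.4]
grip_width: 0.0143
grasp_force: 0.0
```

```bash
cat > d.py <<'E'
from h import *
from c import cloud
import sys
p,R=pose(); o=status.get_obs(); print(p.round(4),np.arctan2(R[1,0],R[0,0]).round(4),o['ft_force'].round(2),o['grip_width'],o['clock'])
C=cam('wrist'); im,d=viewer.camera('wrist'); cv2.imwrite(f'pics/{sys.argv[1]}.png',im[:,:,::-1])
W=cloud('wrist',d,C); I=im.reshape(-1,3).astype(int)
a=-.047; e=np.array([np.cos(a),np.sin(a)]);f=np.array([-np.sin(a),np.cos(a)])
L=W[:,:2]-[.5838,-.219]; L=np.c_[L@e,L@f]+[.06,0]
q=(abs(L[:,0])<.07)&(abs(L[:,1])<.03)&(W[:,2]>.02)&(W[:,2]<.046)&(I[:,2]-I[:,0]>40)
print('lid rel pocket',q.sum(),np.median(W[q],0).round(4)); h=q&(W[:,2]>.037); print((L[h].min(0)*1000).round(1),(L[h].max(0)*1000).round(1))
print('TCP rel pocket mm',((p[:2]-[.5838,-.219])@e*1000+60).round(1),((p[:2]-[.5838,-.219])@f*1000).round(1))
E
python3 d.py w2
```

```text
[ 0.446  -0.2131  0.0404] -0.0482 [ 0.57 -0.15  0.45] 0.014340542026063012 4.15
lid rel pocket 4781 [ 0.4949 -0.214   0.0406]
[-46.5 -23.3] [-12.   18.7]
TCP rel pocket mm -77.9 -0.5
```

View pics/w2.png

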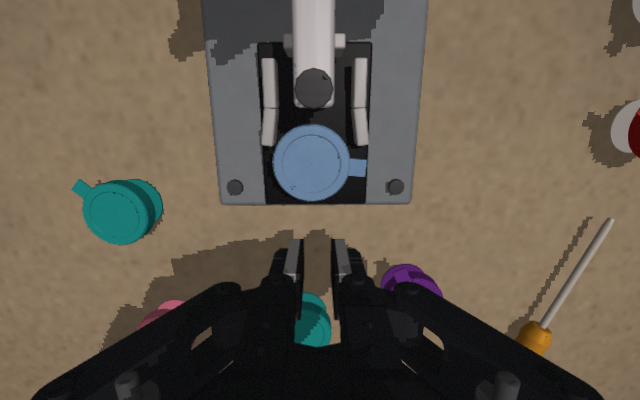

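The fingers' notch at (318,260) is in line with the cup at (311,163) and the pad at (313,88). The cup stands about 29 mm before home.

Request:
servo_tool(commands=[[14,5,-1,0,0],[14,5,0,0,0],[14,4,0,0,0],[14,3,0,0,0],[14,2,0,0,0],[14,2,0,0,0],[14,2,0,0,0],[14,2,0,0,0],[14,2,0,0,0],[14,2,0,0,0],[14,2,0,0,0],[14,2,0,0,0],[14,2,0,0,0],[14,2,0,0,0],[14,2,0,0,0],[14,2,0,0,0],[14,2,0,0,0],[14,0,0,0,0]])

```text
clock: 6.45
eef_pos: [0.4884, -0.2137, 0.0393]
tool_rot: [1.0, -0.024, 0.0, 0.0]
ft_force: [0.6, -0.9, 0.2]
grip_width: 0.0144
grasp_force: 0.1
```

```bash
python3 d.py w3
```

```text
[ 0.4884 -0.2137  0.0393] -0.048 [ 0.56 -0.93  0.23] 0.014404050661468491 6.45
lid rel pocket 2136 [ 0.5088 -0.2228  0.0407]
[-26.6 -24.7] [ 5.6 17. ]
TCP rel pocket mm -35.6 0.8
```

Request:
servo_tool(commands=[[14,1.5,0,0,0],[14,1.5,0,0,0],[14,1.5,0,0,0],[14,1.5,0,0,0],[14,1,0,0,0],[14,0,0,0,0]])

```text
clock: 7.25
eef_pos: [0.4952, -0.2141, 0.0393]
tool_rot: [1.0, -0.024, 0.0, -0.0]
ft_force: [-0.3, 0.6, 0.4]
grip_width: 0.0142
grasp_force: 0.1
```

Request:
servo_tool(commands=[[14,0.6,0,0,0],[14,0,0,0,0]])

```text
clock: 7.5
eef_pos: [0.4957, -0.2141, 0.0393]
tool_rot: [1.0, -0.024, -0.0, -0.0]
ft_force: [-0.5, 1.1, -0.8]
grip_width: 0.0141
grasp_force: 0.2
```

Request:
servo_tool(commands=[[14,0.6,0,0,0],[14,0,0,0,0]])

```text
clock: 7.75
eef_pos: [0.4963, -0.2141, 0.0393]
tool_rot: [1.0, -0.024, -0.0, 0.0]
ft_force: [-0.3, 0.7, -0.4]
grip_width: 0.0137
grasp_force: 0.3
```

```bash
python3 d.py w4
```

```text
[ 0.4963 -0.2141  0.0393] -0.0482 [-0.26  0.72 -0.36] 0.013741163634055137 7.75
lid rel pocket 1335 [ 0.5207 -0.2279  0.0407]
[-17.6 -25. ] [13.3 16.9]
TCP rel pocket mm -27.6 0.7
```

Lid front now reads at about home (−17.6). I'll continue in small steps until the stop is felt.

Request:
servo_tool(commands=[[14,0.6,0,0,0],[14,0,0,0,0]])

```text
clock: 8.05
eef_pos: [0.497, -0.2141, 0.0393]
tool_rot: [1.0, -0.024, 0.0, 0.0]
ft_force: [-0.6, -0.5, 0.8]
grip_width: 0.0142
grasp_force: 0.3
```

Request:
servo_tool(commands=[[14,0.6,0,0,0],[14,0,0,0,0]])

```text
clock: 8.3
eef_pos: [0.4976, -0.2142, 0.0393]
tool_rot: [1.0, -0.024, 0.0, -0.0]
ft_force: [-1.0, 0.5, -0.4]
grip_width: 0.0139
grasp_force: 0.3
```

Request:
servo_tool(commands=[[14,0.6,0,0,0],[14,0,0,0,0]])

```text
clock: 8.55
eef_pos: [0.4982, -0.2142, 0.0393]
tool_rot: [1.0, -0.024, 0.0, 0.0]
ft_force: [0.0, -0.9, 0.5]
grip_width: 0.0141
grasp_force: 0.3
```

Request:
servo_tool(commands=[[14,0.6,0,0,0],[14,0,0,0,0]])

```text
clock: 8.8
eef_pos: [0.4987, -0.2142, 0.0393]
tool_rot: [1.0, -0.024, 0.0, 0.0]
ft_force: [-1.6, 0.5, 0.8]
grip_width: 0.0141
grasp_force: 0.3
```

```bash
python3 d.py w5
```

```text
[ 0.4987 -0.2142  0.0393] -0.0481 [-1.6   0.55  0.77] 0.014091678487017936 8.8
lid rel pocket 1283 [ 0.5234 -0.2282  0.0407]
[-13.5 -24.7] [15.8 17. ]
TCP rel pocket mm -25.2 0.8
```

View pics/w5.png

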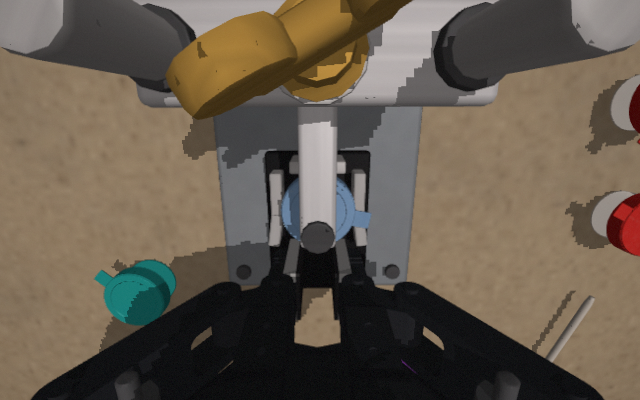

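The lid at (318,208) is nearly at the stop, whose face is near row 165; it is about 2 mm short. I'll continue.

Request:
servo_tool(commands=[[14,0.6,0,0,0],[14,0,0,0,0]])

```text
clock: 9.1
eef_pos: [0.4992, -0.2142, 0.0393]
tool_rot: [1.0, -0.024, -0.0, -0.0]
ft_force: [-0.9, -0.4, 0.1]
grip_width: 0.0139
grasp_force: 0.4
```

Request:
servo_tool(commands=[[14,0.5,0,0,0],[14,0,0,0,0]])

```text
clock: 9.35
eef_pos: [0.4994, -0.2142, 0.0392]
tool_rot: [1.0, -0.024, -0.0, -0.0]
ft_force: [-2.8, -0.1, 0.6]
grip_width: 0.0143
grasp_force: 1.0
```

Request:
servo_tool(commands=[[14,0.5,0,0,0],[14,0,0,0,0]])

```text
clock: 9.6
eef_pos: [0.4995, -0.2142, 0.0392]
tool_rot: [1.0, -0.024, -0.001, -0.0]
ft_force: [-4.2, -0.1, 1.2]
grip_width: 0.0141
grasp_force: 1.9
```

The stop is felt: the arm stalls and the force rises to 4 N. I'll back off, rise, and unwind the wrist.

Request:
servo_tool(commands=[[14,-4,0,0,0],[14,-15,0,0,0],[14,-20,0,0,0],[14,0,0,-40,-0.18],[14,0,0,-50,-0.18],[14,0,0,-50,-0.18],[14,0,0,-40,-0.18],[14,0,0,0,-0.18],[14,0,0,0,-0.18],[14,0,0,0,-0.18],[14,0,0,0,-0.18],[14,0,0,0,-0.18],[14,0,0,0,-0.18],[14,0,0,0,-0.18],[14,0,0,0,-0.18],[14,0,0,0,-0.18],[14,0,0,0,-0.18],[14,0,0,0,-0.18],[14,0,0,0,-0.18],[14,0,0,0,-0.18]])

```text
clock: 12.1
eef_pos: [0.4622, -0.2125, 0.2196]
tool_rot: [0.062, 0.998, -0.0, 0.001]
ft_force: [0.3, 1.0, -0.1]
grip_width: 0.014
grasp_force: 0.0
```

Request:
servo_tool(commands=[[14,0,0,0,-0.18],[14,0,0,0,-0.18],[14,0,0,0,-0.18],[14,0,0,0,-0.18],[14,0,0,0,-0.18],[14,0,0,0,-0.18],[14,0,0,0,-0.18],[14,0,0,0,-0.18],[14,0,0,0,-0.18],[14,0,0,0,-0.18],[14,0,0,0,-0.18],[14,0,0,0,-0.18],[14,0,0,0,0],[14,0,0,0,0]])

```text
clock: 13.85
eef_pos: [0.4617, -0.2125, 0.2195]
tool_rot: [0.849, -0.529, 0.0, -0.0]
ft_force: [0.2, -0.2, 0.2]
grip_width: 0.014
grasp_force: 0.0
```

```bash
cat > e.py <<'E'
from h import *
from c import cloud
import sys
p,R=pose(); o=status.get_obs(); print(p.round(4),'yaw',np.arctan2(R[1,0],R[0,0]).round(4),'tilt',R[2].round(3),o['joint_pos'].round(2),o['ft_force'].round(2),o['ft_torque'].round(3),o['clock'])
C=cam('wrist'); im,d=viewer.camera('wrist'); cv2.imwrite(f'pics/{sys.argv[1]}.png',im[:,:,::-1])
CT=cam('top'); imt,dt=viewer.camera('top'); cv2.imwrite(f'pics/{sys.argv[1]}t.png',imt[:,:,::-1])
for n,im,d,C in (('wrist',im,d,C),('top',imt,dt,CT)):
    W=cloud(n,d,C); I=im.reshape(-1,3).astype(int)
    roi=(abs(W[:,0]-.584)<.045)&(abs(W[:,1]+.22)<.045)
    w=roi&(W[:,2]>.118)&(W[:,2]<.137)&(I[:,0]-I[:,2]>50); q=W[w]
    if len(q)<20: print(n,'no blade');continue
    m=q.mean(0); u,s,vt=np.linalg.svd((q-m)[:,:2],full_matrices=False); print(n,'blade',len(q),m.round(4),'angle',np.arctan2(vt[0,1],vt[0,0]).round(3),'ptp',np.ptp(q[:,:2]@vt.T,axis=0).round(4),'mid',((lambda b:(b.max(0)+b.min(0))/2@vt)(q[:,:2]@vt.T)).round(4))
    for l in ['cup_middle','wing_middle','wing_tip']:
        for r in viewer.spot_point(n,l)[:2]: print(l,round(r['p'],2),np.round(r['pixel']),at_z(n,r['pixel'],.029 if l[0]=='c' else .12,C).round(4))
E
python3 e.py w6
```

```text
[ 0.4617 -0.2125  0.2195] yaw -1.1138 tilt [ 0.001 -0.001 -1.   ] [-0.43  0.27 -0.01  1.29  0.   -2.46] [ 0.17 -0.24  0.18] [ 0.023  0.033 -0.012] 13.85
wrist blade 687 [ 0.5852 -0.2206  0.1274] angle 2.038 ptp [0.0495 0.0084] mid [ 0.585  -0.2197]
cup_middle 0.98 [148. 267.] [ 0.5242 -0.2187  0.029 ]
cup_middle 0.96 [250. 272.] [ 0.4704 -0.111   0.029 ]
wing_middle 0.94 [126. 176.] [ 0.5847 -0.2204  0.12  ]
wing_middle 0.27 [ 88. 234.] [ 0.5551 -0.2652  0.12  ]
wing_tip 0.77 [161. 180.] [ 0.5728 -0.1963  0.12  ]
top no blade
```

Request:
servo_tool(commands=[[24,30,-53,0,0],[24,30,-54,0,0],[24,0,0,35,0.0],[24,0,0,35,0],[24,0,0,0,0],[24,0,0,0,0]])

```text
clock: 14.85
eef_pos: [0.5844, -0.219, 0.1506]
tool_rot: [0.849, -0.528, 0.001, -0.0]
ft_force: [0.1, -0.7, 0.5]
grip_width: 0.0239
grasp_force: 0.0
```

```bash
python3 e.py w7
```

```text
[ 0.5844 -0.219   0.1506] yaw -1.1117 tilt [ 0.001 -0.001 -1.   ] [-0.36  0.53  0.2   1.24  0.   -2.39] [ 0.07 -0.73  0.53] [-0.014 -0.007  0.044] 14.85
wrist blade 1067 [ 0.5867 -0.2221  0.1272] angle 2.038 ptp [0.0478 0.0079] mid [ 0.586  -0.2204]
cup_middle 0.84 [283. 480.] [ 0.402  -0.2103  0.029 ]
cup_middle 0.8 [228. 376.] [ 0.522  -0.2155  0.029 ]
wing_middle 0.71 [237. 316.] [ 0.5845 -0.2191  0.12  ]
wing_tip 0.86 [273. 317.] [ 0.573  -0.1976  0.12  ]
wing_tip 0.52 [220. 316.] [ 0.5892 -0.2285  0.12  ]
top no blade
```

View pics/w7.png

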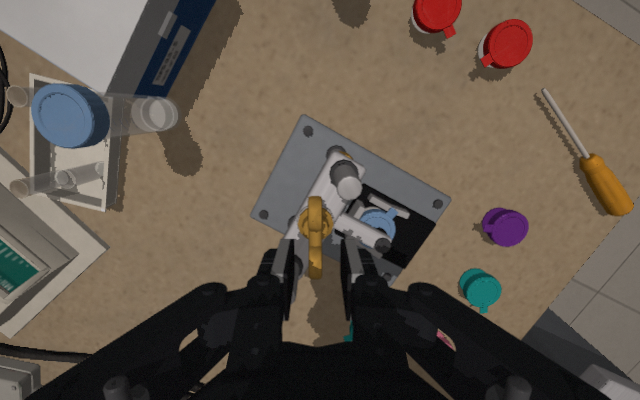

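The blade is at column 316, midway between the fingers, and the cup stands home at (376,226). I'll descend and grip.

Request:
servo_tool(commands=[[24,0,0,15,-0.008],[24,0,0,10,0],[24,0,0,8,0],[24,0,0,0,0],[4,0,0,0,0],[4,0,0,0,0],[4,0,0,0,0],[4,0,0,0,0],[4,0,0,0,0]])

```text
clock: 16.23
eef_pos: [0.5852, -0.2181, 0.1164]
tool_rot: [0.852, -0.524, 0.001, -0.001]
ft_force: [4.7, 1.6, -3.6]
grip_width: 0.0064
grasp_force: 60.3
```

```bash
cat > s.py <<'E'
from h import *
p,R=pose(); o=status.get_obs(); print(p.round(4),'yaw',np.arctan2(R[1,0],R[0,0]).round(4),o['ft_force'].round(2),o['ft_torque'].round(3),'tau6',o['tau'][5].round(3),round(o['grip_width'],4),round(o['grasp_force'],1),o['clock'])
E
python3 s.py
```

```text
[ 0.5852 -0.2181  0.1164] yaw -1.1028 [ 4.71  1.55 -3.64] [ 0.412 -0.833 -0.249] tau6 -0.18 0.0064 60.3 16.225
```

Request:
servo_tool(commands=[[4,0,-0.8,0,0.05],[4,0,0,0,0.1],[4,0,0,0,0.1],[4,0,0,0,0.1],[4,0,0,0,0.1],[4,0,0,0,0.05]])

```text
clock: 16.98
eef_pos: [0.5854, -0.218, 0.1164]
tool_rot: [-0.695, 0.719, -0.0, 0.001]
ft_force: [3.6, 1.7, -2.7]
grip_width: 0.0066
grasp_force: 60.4
```

```bash
python3 s.py
```

```text
[ 0.5854 -0.218   0.1164] yaw -1.6041 [ 3.56  1.66 -2.74] [ 0.348 -0.575  0.127] tau6 -0.084 0.0066 60.4 16.975
```

Request:
servo_tool(commands=[[4,0,0,0,0.1],[4,0,0,0,0.1],[4,0,0,0,0.1],[4,0,0,0,0.1],[4,0,0,0,0.05]])

```text
clock: 17.6
eef_pos: [0.5856, -0.218, 0.1164]
tool_rot: [-0.517, 0.856, -0.0, 0.001]
ft_force: [4.2, 1.9, -2.9]
grip_width: 0.0068
grasp_force: 60.3
```

```bash
python3 s.py
```

```text
[ 0.5856 -0.218   0.1164] yaw -2.0541 [ 4.24  1.94 -2.92] [ 0.314 -0.658  0.155] tau6 -0.084 0.0068 60.3 17.6
```

Request:
servo_tool(commands=[[4,0,0,0,-0.03],[4,0,0,0,0],[4,0,0,0,0]])

```text
clock: 17.98
eef_pos: [0.5856, -0.218, 0.1164]
tool_rot: [-0.531, 0.847, -0.0, 0.001]
ft_force: [5.1, 1.3, -3.6]
grip_width: 0.0064
grasp_force: 60.3
```

```bash
python3 s.py; python3 e.py w8
```

```text
[ 0.5856 -0.218   0.1164] yaw -2.0209 [ 5.14  1.33 -3.61] [ 0.506 -0.947 -0.001] tau6 -0.054 0.0064 60.3 17.975
[ 0.5856 -0.218   0.1164] yaw -2.0209 tilt [-0.001 -0.002 -1.   ] [-0.36  0.56  0.15  1.17  0.   -1.48] [ 5.14  1.33 -3.61] [ 0.506 -0.947 -0.001] 17.975
wrist blade 1414 [ 0.5825 -0.2237  0.1275] angle 1.124 ptp [0.0501 0.0077] mid [ 0.5845 -0.2196]
cup_middle 0.83 [108. 559.] [ 0.3974 -0.2101  0.029 ]
cup_middle 0.76 [ 37. 514.] [ 0.4144 -0.269   0.029 ]
wing_middle 0.9 [262. 315.] [ 0.585  -0.2202  0.12  ]
wing_tip 0.63 [308. 318.] [ 0.5955 -0.1959  0.12  ]
top blade 23 [ 0.5759 -0.2343  0.1287] angle -1.809 ptp [0.012  0.0079] mid [ 0.5762 -0.2341]
cup_middle 0.64 [254. 334.] [ 0.4002 -0.2691  0.029 ]
cup_middle 0.61 [193. 310.] [ 0.5244 -0.2205  0.029 ]
wing_middle 0.6 [154. 312.] [ 0.5832 -0.2246  0.12  ]
wing_tip 0.66 [176. 392.] [ 0.5412 -0.374   0.12  ]
wing_tip 0.52 [193. 311.] [ 0.5077 -0.2228  0.12  ]
```

Request:
servo_tool(commands=[[4,0,0,0,0.05],[4,0,0,0,0.05],[4,0,0,0,0.05]])

```text
clock: 18.75
eef_pos: [0.5856, -0.218, 0.1164]
tool_rot: [-0.466, 0.885, -0.0, 0.001]
ft_force: [6.0, 1.9, -4.2]
grip_width: 0.0063
grasp_force: 60.2
```

```bash
python3 s.py
```

```text
[ 0.5856 -0.218   0.1164] yaw -2.1719 [ 5.98  1.9  -4.22] [ 0.464 -0.926  0.183] tau6 -0.159 0.0063 60.2 18.75
```

Request:
servo_tool(commands=[[4,0,0,0,0.05],[4,0,0,0,0.05],[4,0,0,0,0.05]])

```text
clock: 19.12
eef_pos: [0.5857, -0.218, 0.1164]
tool_rot: [-0.398, 0.917, -0.0, 0.001]
ft_force: [4.4, 1.3, -4.3]
grip_width: 0.0067
grasp_force: 60.3
```

```bash
python3 s.py
```

```text
[ 0.5857 -0.218   0.1164] yaw -2.3219 [ 4.43  1.28 -4.26] [ 0.432 -0.987  0.183] tau6 -0.159 0.0067 60.3 19.125
```

Request:
servo_tool(commands=[[4,0,0,0,0.05],[4,0,0,0,0.05],[4,0,0,0,0.05]])

```text
clock: 19.5
eef_pos: [0.5858, -0.2181, 0.1164]
tool_rot: [-0.329, 0.944, -0.0, 0.001]
ft_force: [5.2, 1.8, -4.6]
grip_width: 0.0065
grasp_force: 60.2
```

```bash
python3 s.py
```

```text
[ 0.5858 -0.2181  0.1164] yaw -2.4719 [ 5.24  1.8  -4.55] [ 0.398 -0.994  0.207] tau6 -0.16 0.0065 60.2 19.5
```

Request:
servo_tool(commands=[[4,0,0,0,-0.03],[4,0,0,0,0],[4,0,0,0,0]])

```text
clock: 19.88
eef_pos: [0.5857, -0.2181, 0.1165]
tool_rot: [-0.343, 0.939, -0.0, 0.001]
ft_force: [5.4, 3.0, -5.0]
grip_width: 0.0067
grasp_force: 60.2
```

```bash
python3 s.py
```

```text
[ 0.5857 -0.2181  0.1165] yaw -2.4409 [ 5.38  3.01 -5.01] [ 0.45  -1.033 -0.011] tau6 -0.051 0.0067 60.2 19.875
```

`tau6` is steady at −0.159 while the nut turns freely, so I'll use it as the gauge.

Request:
servo_tool(commands=[[4,0,0,0,0.05],[4,0,0,0,0.05],[4,0,0,0,0.05]])

```text
clock: 20.25
eef_pos: [0.5858, -0.2181, 0.1165]
tool_rot: [-0.271, 0.962, -0.0, 0.001]
ft_force: [5.5, 1.4, -4.5]
grip_width: 0.0062
grasp_force: 60.2
```

```bash
python3 s.py
```

```text
[ 0.5858 -0.2181  0.1165] yaw -2.592 [ 5.52  1.37 -4.53] [ 0.404 -1.033  0.202] tau6 -0.16 0.0062 60.2 20.25
```

Request:
servo_tool(commands=[[4,0,0,0,0.05],[4,0,0,0,0.05],[4,0,0,0,0.05]])

```text
clock: 20.62
eef_pos: [0.5858, -0.2182, 0.1165]
tool_rot: [-0.198, 0.98, -0.0, 0.001]
ft_force: [6.0, 1.3, -4.8]
grip_width: 0.0063
grasp_force: 60.2
```

```bash
python3 s.py
```

```text
[ 0.5858 -0.2182  0.1165] yaw -2.742 [ 6.05  1.33 -4.79] [ 0.363 -1.065  0.143] tau6 -0.16 0.0063 60.2 20.625
```

Request:
servo_tool(commands=[[4,0,0,0,0.05],[4,0,0,0,0.05],[4,0,0,0,0.05]])

```text
clock: 21.0
eef_pos: [0.5859, -0.2182, 0.1165]
tool_rot: [-0.124, 0.992, -0.0, 0.001]
ft_force: [5.9, 1.8, -4.9]
grip_width: 0.0066
grasp_force: 60.2
```

```bash
python3 s.py
```

```text
[ 0.5859 -0.2182  0.1165] yaw -2.892 [ 5.86  1.75 -4.93] [ 0.368 -1.111  0.138] tau6 -0.16 0.0066 60.2 21.0
```

Request:
servo_tool(commands=[[4,0,0,0,0.05],[4,0,0,0,0.05],[4,0,0,0,0.05]])

```text
clock: 21.38
eef_pos: [0.5859, -0.2183, 0.1165]
tool_rot: [-0.05, 0.999, -0.0, 0.001]
ft_force: [5.8, 0.3, -4.7]
grip_width: 0.0066
grasp_force: 60.2
```

```bash
python3 s.py
```

```text
[ 0.5859 -0.2183  0.1165] yaw -3.0421 [ 5.79  0.26 -4.75] [ 0.318 -1.071  0.161] tau6 -0.161 0.0066 60.2 21.375
```

Request:
servo_tool(commands=[[4,0,0,0,0.05],[4,0,0,0,0.05],[4,0,0,0,0.05]])

```text
clock: 21.75
eef_pos: [0.5859, -0.2184, 0.1165]
tool_rot: [0.025, 1.0, 0.0, 0.001]
ft_force: [5.8, 0.1, -5.2]
grip_width: 0.0063
grasp_force: 60.2
```

```bash
python3 s.py
```

```text
[ 0.5859 -0.2184  0.1165] yaw 3.0911 [ 5.76  0.12 -5.16] [ 0.29  -1.155  0.169] tau6 -0.161 0.0063 60.2 21.75
```

Request:
servo_tool(commands=[[4,0,0,0,0.05],[4,0,0,0,0.05],[4,0,0,0,0.05]])

```text
clock: 22.12
eef_pos: [0.5859, -0.2184, 0.1165]
tool_rot: [0.1, 0.995, 0.0, 0.001]
ft_force: [5.4, 0.9, -3.7]
grip_width: 0.0065
grasp_force: 60.2
```

```bash
python3 s.py
```

```text
[ 0.5859 -0.2184  0.1165] yaw 2.941 [ 5.42  0.88 -3.67] [ 0.231 -1.136  0.165] tau6 -0.161 0.0065 60.2 22.125
```

Request:
servo_tool(commands=[[4,0,0,0,0.05],[4,0,0,0,0.05],[4,0,0,0,0.05]])

```text
clock: 22.5
eef_pos: [0.5859, -0.2185, 0.1165]
tool_rot: [0.174, 0.985, 0.0, 0.001]
ft_force: [5.9, 0.9, -4.8]
grip_width: 0.0061
grasp_force: 60.2
```

```bash
python3 s.py
```

```text
[ 0.5859 -0.2185  0.1165] yaw 2.7909 [ 5.92  0.91 -4.83] [ 0.202 -1.169  0.15 ] tau6 -0.162 0.0061 60.2 22.5
```

Request:
servo_tool(commands=[[4,0,0,0,0.05],[4,0,0,0,0.05],[4,0,0,0,0.05]])

```text
clock: 22.88
eef_pos: [0.5859, -0.2186, 0.1165]
tool_rot: [0.248, 0.969, 0.0, 0.001]
ft_force: [4.7, 0.3, -4.6]
grip_width: 0.0065
grasp_force: 60.2
```

```bash
python3 s.py
```

```text
[ 0.5859 -0.2186  0.1165] yaw 2.6409 [ 4.68  0.26 -4.55] [ 0.263 -1.199  0.148] tau6 -0.162 0.0065 60.2 22.875
```

Request:
servo_tool(commands=[[4,0,0,0,0.05],[4,0,0,0,0.05],[4,0,0,0,0.05]])

```text
clock: 23.25
eef_pos: [0.5858, -0.2186, 0.1165]
tool_rot: [0.32, 0.948, 0.0, 0.001]
ft_force: [4.7, 0.8, -3.7]
grip_width: 0.0063
grasp_force: 60.2
```

```bash
python3 s.py; python3 e.py w9 | grep blade; python3 -c "
from h import *
im,d=viewer.camera('scene'); cv2.imwrite('pics/s9.png',cv2.resize(im[175:255,285:385,::-1],None,fx=7,fy=7,interpolation=2))"
```

```text
[ 0.5858 -0.2186  0.1165] yaw 2.4909 [ 4.71  0.84 -3.7 ] [ 0.186 -1.105  0.139] tau6 -0.147 0.0063 60.2 23.25
wrist blade 1392 [ 0.5811 -0.2159  0.1276] angle -0.651 ptp [0.0498 0.0076] mid [ 0.5838 -0.2182]
top no blade
```

View pics/s9.png

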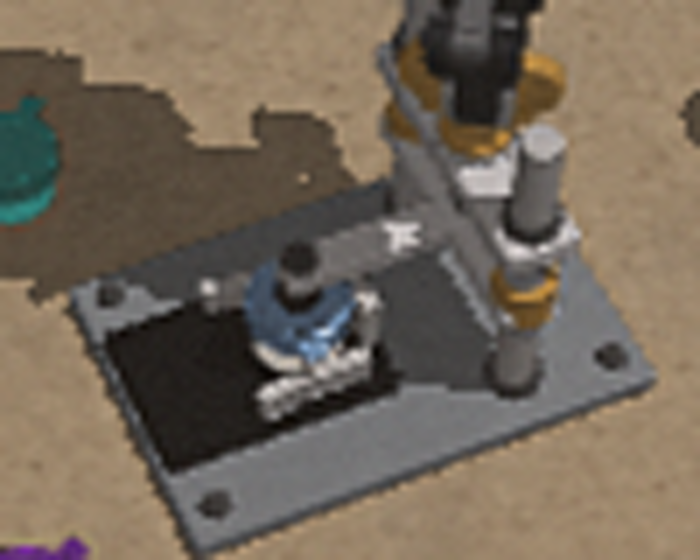

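The blade follows the tool (−0.651), and the pad at (300,270) is close to the lid. `tau6` has just changed, so I'll go in smaller steps.

Request:
servo_tool(commands=[[4,0,0,0,-0.03],[4,0,0,0,0],[4,0,0,0,0]])

```text
clock: 23.92
eef_pos: [0.5859, -0.2186, 0.1165]
tool_rot: [0.305, 0.952, 0.0, 0.001]
ft_force: [5.6, -0.7, -4.1]
grip_width: 0.0066
grasp_force: 60.1
```

```bash
python3 s.py
```

```text
[ 0.5859 -0.2186  0.1165] yaw 2.5219 [ 5.56 -0.71 -4.08] [ 0.201 -1.172  0.013] tau6 -0.043 0.0066 60.1 23.925
```

Request:
servo_tool(commands=[[4,0,0,0,0.05],[4,0,0,0,0.05]])

```text
clock: 24.18
eef_pos: [0.5858, -0.2186, 0.1165]
tool_rot: [0.353, 0.936, 0.0, 0.001]
ft_force: [5.7, 0.1, -4.3]
grip_width: 0.0067
grasp_force: 60.1
```

```bash
python3 s.py
```

```text
[ 0.5858 -0.2186  0.1165] yaw 2.4209 [ 5.72  0.11 -4.31] [ 0.187 -1.127  0.147] tau6 -0.135 0.0067 60.1 24.175
```

Request:
servo_tool(commands=[[4,0,0,0,-0.03],[4,0,0,0,0],[4,0,0,0,0]])

```text
clock: 24.55
eef_pos: [0.5858, -0.2186, 0.1165]
tool_rot: [0.338, 0.941, 0.0, 0.001]
ft_force: [4.9, 1.2, -4.8]
grip_width: 0.0062
grasp_force: 60.1
```

```bash
python3 s.py
```

```text
[ 0.5858 -0.2186  0.1165] yaw 2.4519 [ 4.94  1.19 -4.83] [ 0.303 -1.163 -0.053] tau6 -0.028 0.0062 60.1 24.55
```

Request:
servo_tool(commands=[[4,0,0,0,0.03],[4,0,0,0,0.05],[4,0,0,0,0.05]])

```text
clock: 24.92
eef_pos: [0.5858, -0.2187, 0.1165]
tool_rot: [0.399, 0.917, 0.0, 0.001]
ft_force: [5.4, -0.3, -5.2]
grip_width: 0.0063
grasp_force: 60.1
```

```bash
python3 s.py
```

```text
[ 0.5858 -0.2187  0.1165] yaw 2.321 [ 5.38 -0.33 -5.17] [ 0.114 -1.114  0.196] tau6 -0.114 0.0063 60.1 24.925
```

Request:
servo_tool(commands=[[4,0,0,0,-0.03],[4,0,0,0,0],[4,0,0,0,0]])

```text
clock: 25.3
eef_pos: [0.5858, -0.2186, 0.1164]
tool_rot: [0.385, 0.923, 0.0, 0.001]
ft_force: [5.4, -0.0, -4.6]
grip_width: 0.0066
grasp_force: 60.1
```

```bash
cat > n.py <<'E'
from h import *
a=[]
for i in range(12):
    o=status.get_obs(); a.append([o['ft_torque'][2],o['tau'][5],o['ft_force'][2]]); viewer.camera('scene')
a=np.array(a); print('n',a.mean(0).round(4),(a.std(0)/12**.5).round(4))
E
python3 s.py; python3 n.py
```

```text
[ 0.5858 -0.2186  0.1164] yaw 2.352 [ 5.44 -0.05 -4.6 ] [ 0.181 -1.073 -0.055] tau6 -0.008 0.0066 60.1 25.3
n [-0.0098 -0.0085 -4.759 ] [0.0056 0.     0.1315]
```

Both readings rise at about 0.21 N m/rad, so the touch was at yaw ≈ 2.566 and the pad now presses with about 14 N. About 0.17 rad more gives about 25 N.

Request:
servo_tool(commands=[[4,0,0,0,0.03],[4,0,0,0,0.04],[4,0,0,0,0.05],[4,0,0,0,0.05]])

```text
clock: 26.4
eef_pos: [0.5858, -0.2187, 0.1165]
tool_rot: [0.462, 0.887, 0.0, 0.001]
ft_force: [4.8, -0.7, -4.5]
grip_width: 0.0065
grasp_force: 60.2
```

```bash
python3 s.py
```

```text
[ 0.5858 -0.2187  0.1165] yaw 2.181 [ 4.79 -0.69 -4.53] [ 0.088 -1.147  0.253] tau6 -0.086 0.0065 60.2 26.4
```

Request:
servo_tool(commands=[[4,0,0,0,-0.03],[4,0,0,0,0],[4,0,0,0,0]])

```text
clock: 26.78
eef_pos: [0.5858, -0.2187, 0.1165]
tool_rot: [0.448, 0.894, 0.0, 0.001]
ft_force: [5.4, -0.5, -4.7]
grip_width: 0.0066
grasp_force: 60.2
```

```bash
python3 s.py
```

```text
[ 0.5858 -0.2187  0.1165] yaw 2.212 [ 5.36 -0.5  -4.69] [ 0.173 -1.166 -0.017] tau6 0.019 0.0066 60.2 26.775
```

Request:
servo_tool(commands=[[4,0,0,0,0.04],[4,0,0,0,0.01],[4,0,0,0,0],[22,0,0,0,0],[22,0,0,0,0],[22,0,0,0,0],[22,0,0,-10,0],[22,0,0,-30,0],[22,0,0,-40,0],[22,0,0,0,0],[22,0,0,0,0]])

```text
clock: 28.15
eef_pos: [0.5844, -0.2184, 0.1967]
tool_rot: [0.471, 0.882, -0.0, 0.0]
ft_force: [-0.6, 0.1, -0.3]
grip_width: 0.0219
grasp_force: 0.0
```

```bash
python3 s.py; python3 e.py w10 | egrep 'blade|cup'
```

```text
[ 0.5844 -0.2184  0.1967] yaw 2.1598 [-0.64  0.13 -0.32] [ 0.068 -0.013 -0.038] tau6 -0.001 0.0219 0.0 28.15
wrist blade 686 [ 0.5835 -0.217   0.1274] angle -0.975 ptp [0.0498 0.008 ] mid [ 0.5842 -0.2185]
cup_middle 0.87 [150. 269.] [ 0.5255 -0.2176  0.029 ]
cup_middle 0.87 [127. 145.] [ 0.4113 -0.2656  0.029 ]
top blade 29 [ 0.5781 -0.2114  0.1256] angle 2.279 ptp [0.0147 0.0072] mid [ 0.578  -0.2113]
cup_middle 0.53 [192. 311.] [ 0.5273 -0.2227  0.029 ]
cup_middle 0.51 [254. 333.] [ 0.4016 -0.2671  0.029 ]
```

View pics/w10.png

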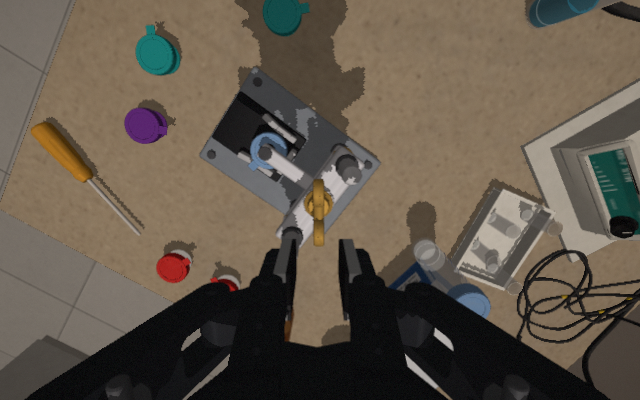

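The hand is clear. The cup stands at (268,150) under the pad, and the blade stayed at −0.975, about 0.40 rad past touch or about 25 N. I'm handing the job in.

```bash
python3 -c "
from workcell import bot; print(bot.job_done())"
```

```text
the job is handed in; nothing more can be done
None
```

I slid the blue-lidded cup home against the stop, tightened the nut about 0.40 rad past first touch (roughly 25 N on the cup by my torque and angle estimates), let go and handed the job in; no verdict was returned.

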